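# Check the tin bases and sort the refill-shop tin from ours

## Task

Two look-alike empty steel tins stand on the laundry counter: turn each one over and read its base. The tin with the raised triangle on its base belongs to the refill shop and goes in the grey return tray; the one with the plain base is ours and goes on the low white shelf. Leave both standing squarely upside down, base up so the marks show and wholly in or on their place, and do not disturb the cup, brush or spray nozzle.

Things in the scene. Friction and masses are not known exactly. Their poses are not given: they have to be found in the camera images.
- tin_a: one of two look-alikes: square steel tin, empty, closed, flush lid: 64 x 64 mm in plan, 96 mm tall, 0.14 to 0.28 kg, its mass at mid height. Starts upright (lid up) with free room all round. Origin: centre of its foot; +z runs from base to lid, x and y are square to its sides. Names do not tell which of the two tins has the triangle: see or feel its base
- tin_b: the other look-alike: square steel tin, empty, closed, flush lid: 64 x 64 mm in plan, 96 mm tall, 0.14 to 0.28 kg, its mass at mid height. Starts upright (lid up) with free room all round. Origin: centre of its foot; +z runs from base to lid, x and y are square to its sides. Names do not tell which of the two tins has the triangle: see or feel its base
- tin_a_base (a point): centre of the recessed base panel of tin_a, 6 mm above its foot, axes as the tin's. A 3 mm wide rim surrounds the panel (58 x 58 mm inside). The panel is either plain, or bears a raised dark steel triangle: 45 mm sides, centred, 4.5 mm high (top 1.5 mm inside the rim)
- tin_b_base (a point): centre of the recessed base panel of tin_b, 6 mm above its foot, axes as the tin's. A 3 mm wide rim surrounds the panel (58 x 58 mm inside). The panel is either plain, or bears a raised dark steel triangle: 45 mm sides, centred, 4.5 mm high (top 1.5 mm inside the rim)
- tray: grey plastic return tray, open on top, fixed to the counter, 200 x 220 x 35 mm (x, y, z) outside, walls and floor 4 mm. Origin: centre of its underside, on the counter; z up
- shelf: low white melamine shelf standing on the counter, fixed, board 200 x 220 mm (x, y) with its top 40 mm above the counter. Origin: centre of its footprint at counter height; z up
- cup: bystander: white ceramic measuring cup with one handle, 84 mm across, 75 mm tall, upright; origin at the centre of its underside
- brush: bystander: white plastic lint brush lying flat, about 190 mm long (its y) x 50 mm, 28 mm tall; origin on the counter below its middle
- nozzle: bystander: grey trigger spray nozzle without its bottle, lying on its side, about 110 x 95 mm in plan, 32 mm tall; origin on the counter below its middle

How it is judged:
By the outcome, as a careful person would: the job done as asked, in the order asked, and still so for the second after the job is handed in, with the robot touching nothing.
It also fails if it takes over 72 s, if anything falls off the work surface, if the arm or the gripper's body presses on something with over 40 N, if the wrist force passes 120 N, or if a joint passes its speed limit or range.

## Robot

A 6-joint arm with a two-finger parallel gripper is mounted at the origin on the work surface. World frame = base frame: x ahead of the robot, y to its left, z up, the work surface at z = 0. Lengths are in m, angles in rad, forces in N, time in s.
With the tool pointing down it reaches from about 0.25 to 0.775 m from the base axis. Payload 4 kg.
Tool frame: the origin (TCP) lies at the very end of the fingers, on their centre line; the grasp point (between the pads) lies 19 mm behind it (robot.pinch_z is the distance from the TCP to the grasp point, in m); z points along the fingers, y is the line along which they close (so a half turn about z gives the same grasp; the last joint's range is limited). The gripper opens to 94 mm and grips with 3 to 60 N. Pads are 16 mm wide; open, the fingers measure 119 mm over their backs; the gripper's body (75 mm by 177 mm) begins 78 mm behind the grasp point.
Start: joints at [1.213, 0.087, 1.371, -0, 1.684, -0.103], TCP at [0.139, 0.532, 0.206] pointing down, gripper open.
Joint ranges: [-3.1, 3.1], [-0.76, 2.03], [0.27, 2.55], [-1.08, 4.22], [0.17, 2.65], [-2.57, 2.57]. Speed limits (rad/s): [2.79, 2.79, 3.14, 3.14, 3.14, 3.14].

## Interface

Orientations are given as [roll, pitch, yaw] about the fixed x, y, z axes, in that order (R = Rz(yaw) Ry(pitch) Rx(roll)).
In Python, from bench import robot gives the robot as it stands.
- The arm moves only by the tool arm_command, never from a script. Its argument "targets" is one flat list of numbers, 7 for each row, row after row: the turn, a rotation vector about the tool's x, y, z in degrees, then the shift along the tool's x, y, z in mm, then the closure, from -1 (fully open) to 1 (shut). In form: [ax, ay, az, x, y, z, hand, ax, ay, az, x, y, z, hand, ...]. A call has 1 to 20 rows; each row is the pose to reach, as a shift and turn from the pose commanded when the call began, along the tool's axes at that moment; what a row does not reach only later rows make up. A row lasts 1/10 s, in which the tool goes at most 50 mm and 8.59 degrees, less where a joint would pass 70% of its speed; a pose out of reach is approached as far as the arm can. A call with a gripper value outside its range is refused whole. The fingers move at their own pace and stop on an object; the grip force is fixed at half the most. Time passes only in rows, so rows that repeat a pose let the fingers close. It gives the time, the measured TCP pose, the force, the opening and the grip force at its end, in the units of the state.
- robot.get_obs(): the state, without advancing time (a new reading comes with each control period).
- robot.snapshot(name): name is "side" or "top"; returns a dict with "color" (480x640x3 uint8, red, green, blue), "range_z" (480x640 float32, m along the optical axis (not along the pixel's ray), 0 where there is no reading), "fx", "fy", "cx", "cy" (pixels), "dist_coeffs" ([k1, k2, p1, p2, k3] as OpenCV has them; the pictures are not rectified), "T" (4x4, takes a point from camera to world coordinates). Camera axes: x right, y down, z forward; pixel columns grow to the right and rows downward; lengths in m; the calibration is good to about 2 mm. A picture is of the moment at which its call begins.
- robot.close_job(): hands the job in; it is judged then, once.
The state is a dict: "time": time; "joint_positions": joint angles; "qvel": joint speeds; "joint_torque": joint torques, N m; "tool_pos": TCP position; "ee_rot": TCP orientation; "wrist_force": force on the tool from outside, world axes, zero at the start; "wrist_torque": the same for the moment, N m; "width": finger opening in m; "finger_force": force on a finger pad.
Only numpy, scipy, OpenCV 4.12 (cv2) and the standard library are available. Lean on these libraries where they do the work, as an engineer would, in place of code of your own. Each camera call takes 0.05 s, during which the arm holds its last target. There are 200 camera calls.

## Working session

There is one attempt and no reset: what is moved stays moved. The work goes in short steps, Python scripts to look and compute and a tool call to move; the robot and the scene stay as the last step left them, time stands still between calls to the robot, and variables do not carry over. Pictures are saved under pics/ and viewed, at most 10 in all, crops included, and the job is handed in when it is done.

Besides the shell and the picture viewer there is one more tool, called after "Request:" as a command line: name --argument value ..., lists and objects as JSON in quotes. arm_command: Moves the arm, as the interface text tells. Its arguments: {"type":"object","properties":{"targets":{"type":"array"}},"required":["targets"]}

```bash
mkdir -p pics; ls; cat > h.py <<'E'
import numpy as np, cv2
from bench import robot
from scipy.spatial.transform import Rotation as R
def snap(name,fn=None):
    s=robot.snapshot(name)
    if fn: cv2.imwrite('pics/'+fn,cv2.cvtColor(s['color'],cv2.COLOR_RGB2BGR))
    return s
def K(s): return np.array([[s['fx'],0,s['cx']],[0,s['fy'],s['cy']],[0,0,1.]])
def cloud(s):
    h,w=s['range_z'].shape
    u,v=np.meshgrid(np.arange(w,dtype=float),np.arange(h,dtype=float))
    n=cv2.undistortPoints(np.stack([u,v],-1).reshape(-1,1,2),K(s),np.array(s['dist_coeffs'])).reshape(h,w,2)
    z=s['range_z'][...,None]
    T=np.array(s['T'])
    P=np.concatenate([n*z,z],-1)@T[:3,:3].T+T[:3,3]
    P[s['range_z']==0]=np.nan
    return P
E
python3 - <<'E'
from h import *
a=snap('top','t0.png');b=snap('side','s0.png')
for s in(a,b):print(np.round(s['T'],3),s['fx'])
print(robot.get_obs())
P=cloud(a);np.save('P0.npy',P)
z=P[...,2]
m=((z>0.015)).astype(np.uint8)
n,l,st,c=cv2.connectedComponentsWithStats(m)
for i in range(1,n):
    if st[i,4]>150:
        q=P[l==i];t=q[q[:,2]>np.nanpercentile(q[:,2],90)-.006]
        r=cv2.minAreaRect(t[:,:2].astype(np.float32)*1000)
        print(st[i],np.round(np.nanpercentile(q[:,2],[5,50,90]),3),'min',np.round(q[:,:2].min(0),3),q[:,:2].max(0).round(3),np.round(r[0],0),np.round(r[1],0),round(r[2],1))
E
```

```text
pics
[[ 0.022 -0.996  0.084  0.525]
 [-0.999 -0.024 -0.029  0.018]
 [ 0.031 -0.083 -0.996  1.076]
 [ 0.     0.     0.     1.   ]] 539.0972174307909
[[-0.92  -0.284  0.269  0.294]
 [-0.391  0.678 -0.622  0.68 ]
 [-0.006 -0.678 -0.735  0.884]
 [ 0.     0.     0.     1.   ]] 494.64293209675475
{'time': 0.1, 'joint_positions': array([ 1.21287565e+00,  8.78824739e-02,  1.37206275e+00,  2.16493761e-05,
        1.68358592e+00, -1.03135049e-01]), 'qvel': array([-0.00031689, -0.00127403, -0.00193497, -0.00083688, -0.00014565,
       -0.00168531]), 'joint_torque': array([ 1.33303780e-03, -3.41250908e+01, -3.03303051e+01,  7.19097024e-02,
        3.03559599e-02, -1.09276798e-04]), 'tool_pos': array([0.13846916, 0.53179258, 0.20444094]), 'ee_rot': array([-3.13966668e+00, -2.20974164e-04,  2.88680923e+00]), 'wrist_force': array([-0.25829122,  0.25382762,  0.85018828]), 'wrist_torque': array([ 0.0131738 , -0.01406934,  0.01673902]), 'finger_force': 0.0, 'width': 0.09399854428050573}
[ 273  132   62   50 1013] [0.02  0.059 0.076] min [ 0.729 -0.049] [0.813 0.067] [771.  -7.] [83. 83.] 83.3
[ 165  149   98   29 1763] [0.023 0.028 0.03 ] min [0.732 0.09 ] [0.79 0.28] [755. 184.] [ 49. 188.] 6.7
[ 440  166   44   54 1200] [0.018 0.025 0.029] min [ 0.66 -0.35] [ 0.768 -0.265] [ 711. -308.] [ 77. 103.] 82.3
[   53   248   122   112 12908] [0.037 0.04  0.043] min [0.377 0.245] [0.589 0.476] [482. 360.] [202. 221.] 3.0
[ 441  276  118  110 1790] [0.017 0.032 0.036] min [ 0.344 -0.491] [ 0.547 -0.267] [ 446. -380.] [222. 200.] 89.1
[ 346  283   42   39 1407] [0.055 0.096 0.098] min [ 0.46  -0.149] [ 0.53  -0.079] [ 495. -115.] [65. 64.] 8.3
[ 189  285   51   47 1520] [0.045 0.096 0.099] min [0.437 0.126] [0.52  0.207] [479. 166.] [65. 65.] 69.8
```

View pics/t0.png

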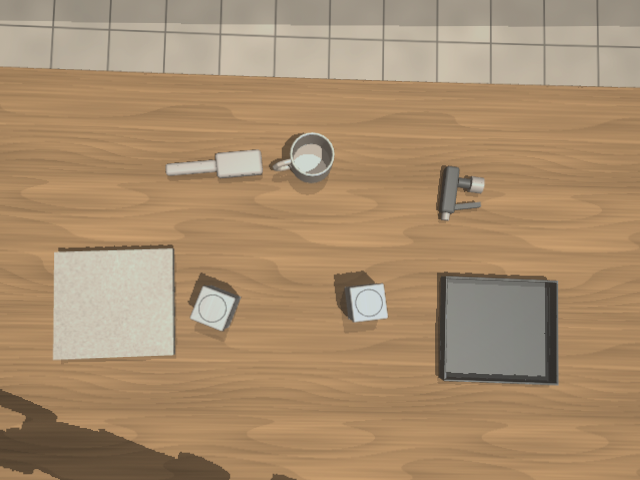

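View pics/s0.png

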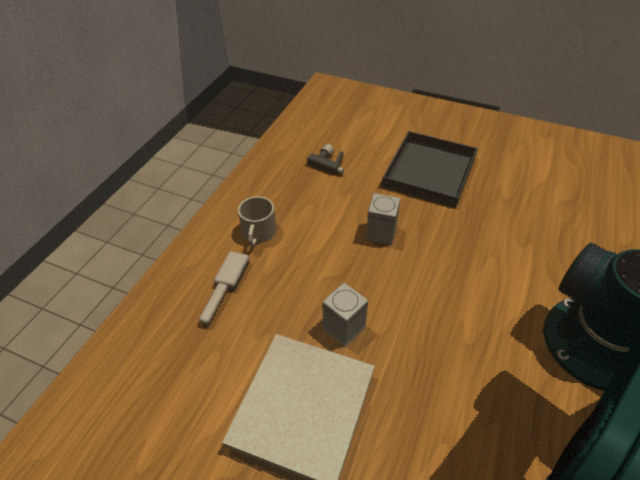

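Top view: the tins are at about px (213,308) and (368,302). The shelf is on the left, the tray on the right, and the bystanders sit behind. I'll start with a useful approach move, which also shows me the arm's kinematics.

Request:
arm_command --targets '[-20, 0, 0, -200, -200, -100, -1, -20, 0, 0, -200, -200, -100, -1, -20, 0, 0, -200, -200, -100, -1, -20, 0, 0, -200, -200, -100, -1, -20, 0, 0, -200, -200, -100, -1, -20, 0, 0, -200, -200, -100, -1, -20, 0, 0, -200, -200, -100, -1]'

```text
time: 0.8
tool_pos: [0.2867, 0.2833, 0.3076]
ee_rot: [2.791, 0.005, 2.872]
wrist_force: [-0.3, 0.9, 0.3]
width: 0.0942
finger_force: 0.0
```

```bash
cat > o.py <<'E'
from h import *
import json
o=robot.get_obs()
with open('obs.txt','a') as f: f.write(json.dumps([list(o['joint_positions']),list(o['tool_pos']),list(o['ee_rot'])])+'\n')
print(round(o['time'],2),o['joint_positions'].round(3),o['tool_pos'].round(4),np.round(o['ee_rot'],3),round(o['width'],4),np.round(o['wrist_force'],1))
E
echo '[[1.21287565,0.0878824739,1.37206275,2.16e-05,1.68358592,-0.103135049],[0.13846916,0.53179258,0.20444094],[-3.13966668,-2.2e-4,2.88680923]]'>obs.txt
python3 o.py
```

```text
0.8 [ 0.398 -0.473  1.678  0.273  1.705 -0.836] [0.2867 0.2833 0.3076] [2.791 0.005 2.872] 0.0942 [-0.3  0.9  0.3]
```

Request:
arm_command --targets '[-40, 0, 0, -200, -200, 0, -1, -40, 0, 0, -200, -200, 0, -1, -40, 0, 0, -200, -200, 0, -1, -40, 0, 0, -200, -200, 0, -1, -40, 0, 0, -200, -200, 0, -1, -40, 0, 0, -200, -200, 0, -1, -40, 0, 0, -200, -200, 0, -1]'

```text
time: 1.5
tool_pos: [0.427, 0.0538, 0.2326]
ee_rot: [2.088, -0.01, 2.881]
wrist_force: [0.6, 0.5, 1.0]
width: 0.0939
finger_force: 0.0
```

```bash
python3 o.py; cat > fk.py <<'E'
import numpy as np
from scipy.spatial.transform import Rotation as R
from scipy.optimize import least_squares
LIM=np.array([[-3.1,3.1],[-0.76,2.03],[0.27,2.55],[-1.08,4.22],[0.17,2.65],[-2.57,2.57]])
def fk(q,p,s4=1):
    h,a,L1,e,L2,dt=p
    r=lambda ax,t:R.from_euler(ax,t)
    A=r('z',q[0]);B=A*r('y',q[1]);C=B*r('y',q[2]);D=C*r('z',s4*q[3])*r('y',q[4])*r('z',q[5]+np.pi/2)
    return A.apply([a,0,h])+B.apply([0,0,L1])+C.apply([e,0,L2])+D.apply([0,0,dt]),D
E
python3 - <<'E'
from fk import *
import json
D=[json.loads(l) for l in open('obs.txt')]
for s in(1,-1):
    for d in D: print(s,np.degrees((fk(d[0],np.zeros(6),s)[1].inv()*R.from_euler('xyz',d[2])).magnitude()).round(2))
f=lambda p:np.concatenate([np.array(fk(d[0],p)[0])-d[1] for d in D])
S=least_squares(lambda p:np.r_[f(p),1e-4*(p-[.35,0,.4,0,.4,.25])],[.35,0,.4,0,.4,.25])
print(S.x.round(4),abs(f(S.x)).max())
E
```

```text
1.5 [-0.737 -0.113  1.873  0.941  1.878 -1.979] [0.427  0.0538 0.2326] [ 2.088 -0.01   2.881] 0.0939 [0.6 0.5 1. ]
1 0.0
1 0.0
1 0.0
-1 0.0
-1 31.24
-1 107.85
[ 0.1302 -0.0616  0.4327 -0.0014  0.5758  0.4346] 0.05340403643863334
```

```bash
python3 - <<'E'
from fk import *
import json
from itertools import combinations
D=[json.loads(l) for l in open('obs.txt')]
rows=[];y=[]
for q,t,_ in D:
    r=lambda ax,t:R.from_euler(ax,t)
    A=r('z',q[0]);B=A*r('y',q[1]);C=B*r('y',q[2]);C4=C*r('z',q[3]);C5=C4*r('y',q[4]);C6=C5*r('z',q[5])
    rows.append(np.hstack([[[0],[0],[1]],*[x.as_matrix() for x in(A,B,C,C4,C5,C6)]]));y+=t
M=np.vstack(rows);y=np.array(y)
n=['wz']+[f+c for f in'ABC456' for c in 'xyz']
base=[n.index(k) for k in['wz','Bz','Cz','6z']]
rest=[i for i in range(19) if i not in base]
out=[]
for k in(0,1,2):
  for c in combinations(rest,k):
    ix=base+list(c);s=np.linalg.lstsq(M[:,ix],y,rcond=None)[0];out.append((abs(M[:,ix]@s-y).max(),[n[i] for i in ix],s.round(3)))
out.sort(key=lambda t:t[0])
for o in out[:14]:print(o)
E
```

```text
(np.float64(5.017385784622519e-09), ['wz', 'Bz', 'Cz', '6z', 'Cx', 'Cy'], array([0.153, 0.449, 0.5  , 0.351, 0.101, 0.057]))
(np.float64(5.01738584013367e-09), ['wz', 'Bz', 'Cz', '6z', 'Ay', 'Cx'], array([0.153, 0.449, 0.5  , 0.351, 0.057, 0.101]))
(np.float64(5.017386006667124e-09), ['wz', 'Bz', 'Cz', '6z', 'By', 'Cx'], array([0.153, 0.449, 0.5  , 0.351, 0.057, 0.101]))
(np.float64(0.00468136089179777), ['wz', 'Bz', 'Cz', '6z', 'Ay', '4x'], array([ 0.104,  0.396,  0.538,  0.557,  0.057, -0.2  ]))
(np.float64(0.004681360891797909), ['wz', 'Bz', 'Cz', '6z', 'Cy', '4x'], array([ 0.104,  0.396,  0.538,  0.557,  0.057, -0.2  ]))
(np.float64(0.004681360891797937), ['wz', 'Bz', 'Cz', '6z', 'By', '4x'], array([ 0.104,  0.396,  0.538,  0.557,  0.057, -0.2  ]))
(np.float64(0.007567049377376511), ['wz', 'Bz', 'Cz', '6z', 'Ay', '6y'], array([0.146, 0.388, 0.518, 0.392, 0.033, 0.024]))
(np.float64(0.007567049377376567), ['wz', 'Bz', 'Cz', '6z', 'By', '6y'], array([0.146, 0.388, 0.518, 0.392, 0.033, 0.024]))
(np.float64(0.007567049377376567), ['wz', 'Bz', 'Cz', '6z', 'Cy', '6y'], array([0.146, 0.388, 0.518, 0.392, 0.033, 0.024]))
(np.float64(0.010305347058213288), ['wz', 'Bz', 'Cz', '6z', 'By', '6x'], array([ 0.108,  0.386,  0.491,  0.35 ,  0.049, -0.019]))
(np.float64(0.010305347058213454), ['wz', 'Bz', 'Cz', '6z', 'Ay', '6x'], array([ 0.108,  0.386,  0.491,  0.35 ,  0.049, -0.019]))
(np.float64(0.010305347058213787), ['wz', 'Bz', 'Cz', '6z', 'Cy', '6x'], array([ 0.108,  0.386,  0.491,  0.35 ,  0.049, -0.019]))
(np.float64(0.012096175718840474), ['wz', 'Bz', 'Cz', '6z', '6x', '6y'], array([0.217, 0.41 , 0.574, 0.489, 0.047, 0.066]))
(np.float64(0.012787674088648282), ['wz', 'Bz', 'Cz', '6z', '4x', '6y'], array([0.198, 0.378, 0.498, 0.215, 0.224, 0.056]))
```

```bash
python3 - <<'E' >> fk.py
print('''
def fk(q):
    r=lambda ax,t:R.from_euler(ax,t)
    A=r('z',q[0]);B=A*r('y',q[1]);C=B*r('y',q[2]);D=C*r('z',q[3])*r('y',q[4])*r('z',q[5]+np.pi/2)
    w=np.array([0,0,.153])+B.apply([0,0,.449])+C.apply([.101,.057,.5])
    return w+D.apply([0,0,.351]),D,w
def ik(p,Rt,seeds=None,rng=np.random.default_rng(0)):
    res=[]
    if seeds is None: seeds=[rng.uniform(LIM[:,0],LIM[:,1]) for _ in range(12)]
    for s in seeds:
        o=least_squares(lambda q:np.r_[fk(q)[0]-p,.3*(fk(q)[1].inv()*Rt).as_rotvec()],np.clip(s,LIM[:,0]+.01,LIM[:,1]-.01),bounds=(LIM[:,0],LIM[:,1]))
        if o.cost<1e-8 and not any(np.abs(o.x-b).max()<.05 for b in res): res.append(o.x)
    return res
def ori(psi,beta,sgn):
    """tool z at heading psi (deg), pitched down beta (deg); tool y horizontal; sgn picks y"""
    a,b=np.radians(psi),np.radians(beta)
    z=np.array([np.cos(a)*np.cos(b),np.sin(a)*np.cos(b),-np.sin(b)]);y=sgn*np.array([-np.sin(a),np.cos(a),0])
    return R.from_matrix(np.c_[np.cross(y,z),y,z])
''')
E
cat > try.py <<'E'
from fk import *
def t(name,c,psi,beta,h=.048):
    for s in(1,-1):
        Rt=ori(psi,beta,s);p=np.array([*c,h])+Rt.apply([0,0,.019])
        for q in ik(p,Rt): print(name,psi,beta,s,q.round(2),'wrist',fk(q)[2].round(2))
if __name__=='__main__':
    for b in(0,8):
        t('tin2',(.479,.166),69.8,b);t('tin2',(.479,.166),-20.2,b)
        for ps in(8.3,28,98.3,-81.7): t('tin1',(.495,-.115),ps,b)
E
python3 try.py
```

```text
tin2 69.8 0 1 [-0.53  0.55  2.09  1.42  1.65  2.07] wrist [ 0.36 -0.15  0.05]
tin2 69.8 0 -1 [-0.53  0.55  2.09  1.42  1.65 -1.08] wrist [ 0.36 -0.15  0.05]
tin1 8.3 0 1 [-1.02  0.45  2.43  1.96  1.47  1.81] wrist [ 0.17 -0.16  0.05]
tin1 8.3 0 -1 [-1.02  0.45  2.43  1.96  1.47 -1.33] wrist [ 0.17 -0.16  0.05]
tin1 28 0 1 [-1.1   0.51  2.21  1.55  1.58  2.  ] wrist [ 0.2  -0.27  0.05]
tin1 28 0 -1 [-1.1   0.51  2.21  1.55  1.58 -1.15] wrist [ 0.2  -0.27  0.05]
tin1 98.3 0 1 [-0.77  0.92  1.29  0.92  2.26  2.26] wrist [ 0.54 -0.44  0.05]
tin1 98.3 0 -1 [-0.77  0.92  1.29  0.92  2.26 -0.88] wrist [ 0.54 -0.44  0.05]
tin2 69.8 8 1 [-0.52  0.42  2.11  1.36  1.55  2.17] wrist [ 0.37 -0.14  0.09]
tin2 69.8 8 -1 [-0.52  0.42  2.11  1.36  1.55 -0.97] wrist [ 0.37 -0.14  0.09]
tin1 8.3 8 1 [-1.01  0.24  2.46  1.89  1.27  1.99] wrist [ 0.17 -0.16  0.09]
tin1 8.3 8 -1 [-1.01  0.24  2.46  1.89  1.27 -1.15] wrist [ 0.17 -0.16  0.09]
tin1 28 8 1 [-1.09  0.36  2.23  1.49  1.46  2.13] wrist [ 0.2  -0.27  0.09]
tin1 28 8 -1 [-1.09  0.36  2.23  1.49  1.46 -1.02] wrist [ 0.2  -0.27  0.09]
tin1 98.3 8 1 [-0.76  0.84  1.31  0.84  2.18  2.25] wrist [ 0.54 -0.44  0.09]
tin1 98.3 8 -1 [-0.76  0.84  1.31  0.84  2.18 -0.89] wrist [ 0.54 -0.44  0.09]
```

```bash
python3 - <<'E'
from h import *
from fk import fk
s=snap('side','s1.png');o=robot.get_obs()
p,_,w=fk(o['joint_positions']);print('tcp',p.round(3),'wrist',w.round(3))
T=np.array(s['T']);
for x in(p,w):
    c=T[:3,:3].T@(x-T[:3,3]);print(s['fx']*c[0]/c[2]+s['cx'],s['fy']*c[1]/c[2]+s['cy'],s['fx']/c[2]*.05)
E
```

```text
tcp [0.432 0.05  0.23 ] wrist [ 0.354 -0.245  0.404]
392.7001293447016 219.63301653539298 27.171342110785407
487.7013639399696 65.26814823329002 26.18372208642498
```

View pics/s1.png

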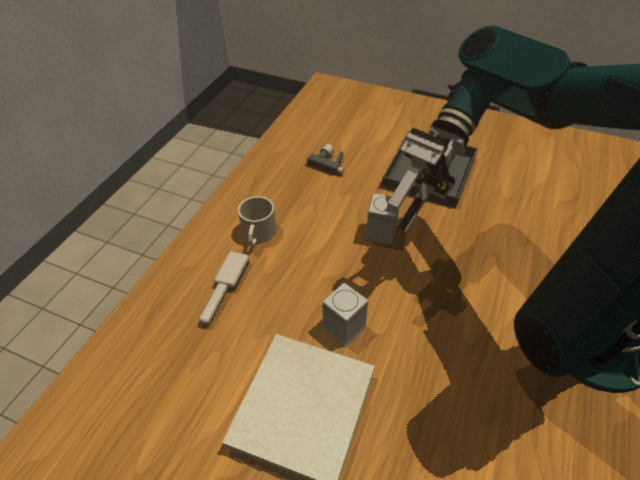

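```bash
cat > plan.py <<'E'
from h import *
from fk import *
from scipy.spatial.transform import Slerp
def cur():
    o=robot.get_obs();return o['joint_positions'],o['tool_pos'],R.from_euler('xyz',o['ee_rot'])
def plan(wps,base=None):
    """wps: list of (tcp pos, Rot); prints tool-frame rows relative to base pose (default: present), checks IK along path"""
    q,p0,R0=cur() 
    if base: p0,R0=base
    p,Rc=np.array(p0),R0
    q=np.array(q)
    for P,Q in wps:
        P=np.array(P)
        rv=np.degrees((R0.inv()*Q).as_rotvec());sh=R0.inv().apply(P-p0)*1000
        n=int(max(np.linalg.norm(P-p)/.05,np.degrees((Rc.inv()*Q).magnitude())/8.59))+1
        ok=True;mz=9;mj=0
        for f in np.linspace(0,1,n+1)[1:]:
            r=ik(p+(P-p)*f,Slerp([0,1],R.concatenate([Rc,Q]))(f),[q])
            if not r: ok=False;break
            mj=max(mj,abs(r[0]-q).max());q=r[0];mz=min(mz,fk(q)[2][2])
        print(rv.round(1),sh.round(0),'n',n,'ok',ok,'minwristz',round(mz,3),'maxstep',round(mj,2),'q',q.round(2))
        p,Rc=P,Q
def gp(c,Rt,back=0): return np.array(c)+Rt.apply([0,0,.019-back])
E
python3 - <<'E'
from plan import *
for s in(-1,1):
    Q=ori(15,9,s);g=gp([.495,-.115,.048],Q);pre=gp([.495,-.115,.048],Q,.12)
    print('flip',s);plan([(pre+[0,0,.15],Q),(pre,Q),(g,Q)])
E
```

```text
flip -1
[-62.1 -30.7  99.6] [ -18. -109. -159.] n 15 ok True minwristz 0.246 maxstep 0.17 q [-1.54 -0.42  2.41  1.33  1.72 -0.45]
[-62.1 -30.7  99.6] [ -20. -240.  -84.] n 4 ok True minwristz 0.119 maxstep 0.17 q [-1.54  0.13  2.46  1.29  1.56 -1.04]
[-62.1 -30.7  99.6] [-123. -225.  -24.] n 3 ok True minwristz 0.1 maxstep 0.17 q [-1.06  0.25  2.39  1.72  1.31 -1.07]
flip 1
[ 28.  -56.6 -62.1] [ -18. -109. -159.] n 11 ok False minwristz 0.415 maxstep 0.13 q [-0.99 -0.37  2.05  0.96  1.73 -2.44]
[ 28.  -56.6 -62.1] [ -20. -240.  -84.] n 3 ok False minwristz 9 maxstep 0 q [-0.99 -0.37  2.05  0.96  1.73 -2.44]
[ 28.  -56.6 -62.1] [-123. -225.  -24.] n 3 ok False minwristz 9 maxstep 0 q [-0.99 -0.37  2.05  0.96  1.73 -2.44]
```

```bash
python3 - <<'E'
from plan import *
Q=ori(15,9,-1);g=gp([.495,-.115,.048],Q)
plan([(g+[0,0,.14],Q),(g,Q)])
E
```

```text
[-62.1 -30.7  99.6] [-121. -104.  -93.] n 15 ok True minwristz 0.224 maxstep 0.15 q [-1.06 -0.25  2.37  1.57  1.27 -0.53]
[-62.1 -30.7  99.6] [-123. -225.  -24.] n 3 ok True minwristz 0.1 maxstep 0.19 q [-1.06  0.25  2.39  1.72  1.31 -1.07]
```

Request:
arm_command --targets '[-62.1, -30.7, 99.6, -121, -104, -93, -1, -62.1, -30.7, 99.6, -121, -104, -93, -1, -62.1, -30.7, 99.6, -121, -104, -93, -1, -62.1, -30.7, 99.6, -121, -104, -93, -1, -62.1, -30.7, 99.6, -121, -104, -93, -1, -62.1, -30.7, 99.6, -121, -104, -93, -1, -62.1, -30.7, 99.6, -121, -104, -93, -1, -62.1, -30.7, 99.6, -121, -104, -93, -1, -62.1, -30.7, 99.6, -121, -104, -93, -1, -62.1, -30.7, 99.6, -121, -104, -93, -1, -62.1, -30.7, 99.6, -121, -104, -93, -1, -62.1, -30.7, 99.6, -121, -104, -93, -1, -62.1, -30.7, 99.6, -121, -104, -93, -1, -62.1, -30.7, 99.6, -121, -104, -93, -1, -62.1, -30.7, 99.6, -121, -104, -93, -1, -62.1, -30.7, 99.6, -121, -104, -93, -1, -62.1, -30.7, 99.6, -121, -104, -93, -1, -62.1, -30.7, 99.6, -121, -104, -93, -1, -62.1, -30.7, 99.6, -121, -104, -93, -1]'

```text
time: 3.45
tool_pos: [0.5119, -0.1034, 0.1931]
ee_rot: [3.076, -1.423, 0.339]
wrist_force: [-0.6, -1.1, 0.1]
width: 0.0945
finger_force: 0.0
```

```bash
python3 - <<'E'
from plan import *
import o
Q=ori(15,9,-1);g=gp([.495,-.115,.048],Q)
print(g, Q.as_euler('xyz'))
plan([(g+[0,0,.05],Q),(g,Q)])
snap('side','s2.png')
E
```

```text
3.45 [-1.051 -0.272  2.375  1.567  1.283 -0.523] [ 0.5119 -0.1034  0.1931] [ 3.076 -1.423  0.339] 0.0945 [-0.6 -1.1  0.1]
[ 0.51312664 -0.11014298  0.04502775] [ 3.14159265 -1.41371669  0.26179939]
[-0.6 -0.5  0.7] [-97.   6.  14.] n 2 ok True minwristz 0.15 maxstep 0.18 q [-1.06  0.05  2.4   1.67  1.29 -0.88]
[-0.6 -0.5  0.7] [-147.    5.   21.] n 2 ok True minwristz 0.1 maxstep 0.1 q [-1.06  0.25  2.39  1.72  1.31 -1.07]
```

View pics/s2.png

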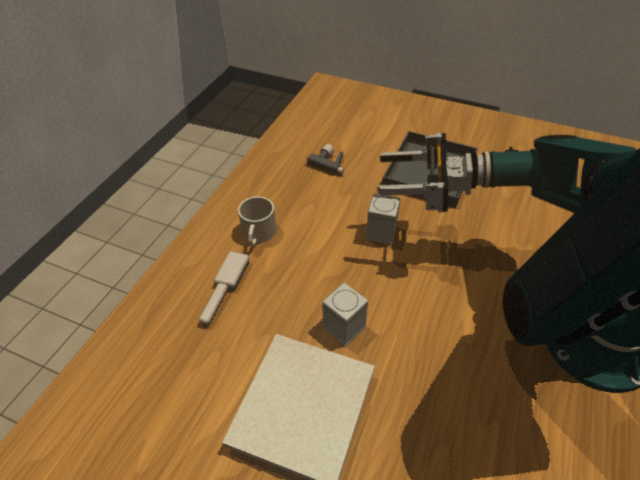

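Request:
arm_command --targets '[-0.6, -0.5, 0.7, -50, 6, 7, -1, -0.6, -0.5, 0.7, -97, 6, 14, -1, -0.6, -0.5, 0.7, -125, 5, 18, -1, -0.6, -0.5, 0.7, -147, 5, 21, -1, -0.6, -0.5, 0.7, -147, 5, 21, -1, -0.6, -0.5, 0.7, -147, 5, 21, -1]'

```text
time: 4.1
tool_pos: [0.5127, -0.1097, 0.045]
ee_rot: [-3.129, -1.415, 0.249]
wrist_force: [0.5, -0.2, -0.0]
width: 0.0937
finger_force: 0.0
```

Request:
arm_command --targets '[0, 0, 0, 0, 0, 0, 1, 0, 0, 0, 0, 0, 0, 1, 0, 0, 0, 0, 0, 0, 1, 0, 0, 0, 0, 0, 0, 1, 0, 0, 0, 0, 0, 0, 1, 0, 0, 0, 0, 0, 0, 1]'

```text
time: 4.7
tool_pos: [0.513, -0.11, 0.0464]
ee_rot: [3.129, -1.417, 0.273]
wrist_force: [-0.5, -2.4, 4.6]
width: 0.0681
finger_force: 28.9
```

```bash
python3 - <<'E'
from plan import *
import o
_,p,Rc=cur()
Q=ori(15,9,1);print(Rc.as_matrix()[:,2].round(3))
U=np.array([.5,-.08,.22])
M=Rc*R.from_rotvec([0,0,np.pi/2])
for s in(1,-1):
  Qa=Rc*R.from_rotvec([0,0,s*np.pi/2]);Qb=Rc*R.from_rotvec([0,0,s*np.radians(179)])
  print(s);plan([(p+[0,0,.15],Rc),(p+[0,0,.15],Qa),(p+[0,0,.15],Qb)])
E
```

```text
4.7 [-1.055  0.252  2.393  1.723  1.315 -1.076] [ 0.513  -0.11    0.0464] [ 3.129 -1.417  0.273] 0.0681 [-0.5 -2.4  4.6]
[ 0.955  0.255 -0.153]
1
[0. 0. 0.] [148.   0. -23.] n 3 ok True minwristz 0.15 maxstep 0.2 q [-1.06 -0.28  2.37  1.56  1.28 -0.5 ]
[ 0. -0. 90.] [148.   0. -23.] n 11 ok True minwristz 0.25 maxstep 0.14 q [-1.06 -0.28  2.37  1.56  1.28  1.07]
[  0.  -0. 179.] [148.   0. -23.] n 11 ok False minwristz 0.25 maxstep 0.14 q [-1.06 -0.28  2.37  1.56  1.28  2.49]
-1
[0. 0. 0.] [148.   0. -23.] n 3 ok True minwristz 0.15 maxstep 0.2 q [-1.06 -0.28  2.37  1.56  1.28 -0.5 ]
[ -0.   0. -90.] [148.   0. -23.] n 11 ok True minwristz 0.25 maxstep 0.14 q [-1.06 -0.28  2.37  1.56  1.28 -2.07]
[   0.    0. -179.] [148.   0. -23.] n 11 ok False minwristz 0.25 maxstep 0.14 q [-1.06 -0.28  2.37  1.56  1.28 -2.49]
```

Request:
arm_command --targets '[0, 0, 0, 0, 0, 0, 1, 0, 0, 0, 0, 0, 0, 1, 0, 0, 0, 0, 0, 0, 1, 0, 0, 0, 25, 0, -4, 1, 0, 0, 0, 50, 0, -8, 1, 0, 0, 0, 79, 0, -12, 1, 0, 0, 0, 79, 0, -12, 1, 0, 0, 0, 79, 0, -12, 1]'

```text
time: 5.5
tool_pos: [0.5126, -0.1085, 0.1237]
ee_rot: [3.135, -1.412, 0.269]
wrist_force: [-0.2, -0.9, -2.3]
width: 0.0683
finger_force: 28.9
```

```bash
python3 - <<'E'
from plan import *
import o
_,p,Rc=cur()
Qa=Rc*R.from_rotvec([0,0,np.pi/2]);Qb=Rc*R.from_rotvec([0,0,np.radians(179.9)])
plan([(p,Qa),(p,Qb)])
E
```

```text
5.5 [-1.053 -0.058  2.404  1.636  1.277 -0.765] [ 0.5126 -0.1085  0.1237] [ 3.135 -1.412  0.269] 0.0683 [-0.2 -0.9 -2.3]
[ 0. -0. 90.] [0. 0. 0.] n 11 ok True minwristz 0.179 maxstep 0.14 q [-1.06 -0.06  2.4   1.63  1.28  0.81]
[  0.   -0.  179.9] [0. 0. 0.] n 11 ok True minwristz 0.179 maxstep 0.14 q [-1.06 -0.06  2.4   1.63  1.28  2.37]
```

Request:
arm_command --targets '[0, 0, 90, 0, 0, 0, 1, 0, 0, 90, 0, 0, 0, 1, 0, 0, 90, 0, 0, 0, 1, 0, 0, 90, 0, 0, 0, 1, 0, 0, 90, 0, 0, 0, 1, 0, 0, 90, 0, 0, 0, 1, 0, 0, 90, 0, 0, 0, 1, 0, 0, 90, 0, 0, 0, 1, 0, 0, 90, 0, 0, 0, 1, 0, 0, 90, 0, 0, 0, 1, 0, 0, 90, 0, 0, 0, 1]'

```text
time: 6.6
tool_pos: [0.5123, -0.1082, 0.1216]
ee_rot: [-1.731, 0.01, -1.31]
wrist_force: [0.1, -0.6, -1.3]
width: 0.0679
finger_force: 28.9
```

Request:
arm_command --targets '[0, 0, 90, 0, 0, 0, 1, 0, 0, 90, 0, 0, 0, 1, 0, 0, 90, 0, 0, 0, 1, 0, 0, 90, 0, 0, 0, 1, 0, 0, 90, 0, 0, 0, 1, 0, 0, 90, 0, 0, 0, 1, 0, 0, 90, 0, 0, 0, 1, 0, 0, 90, 0, 0, 0, 1, 0, 0, 90, 0, 0, 0, 1, 0, 0, 90, 0, 0, 0, 1, 0, 0, 90, 0, 0, 0, 1, 0, 0, 90, 0, 0, 0, 1]'

```text
time: 7.8
tool_pos: [0.5124, -0.1082, 0.122]
ee_rot: [3.111, 1.411, -2.91]
wrist_force: [-0.1, 0.1, -1.2]
width: 0.0681
finger_force: 28.9
```

```bash
python3 - <<'E'
from plan import *
import o
s=snap('top');c=s['color'][220:360,270:450,::-1]
b=snap('side');d=b['color'][140:280,300:480,::-1]
cv2.imwrite('pics/c1.png',cv2.resize(np.hstack([c,d]),None,fx=2.2,fy=2.2,interpolation=cv2.INTER_CUBIC))
E
```

```text
7.8 [-1.053 -0.053  2.405  1.636  1.278  2.377] [ 0.5124 -0.1082  0.122 ] [ 3.111  1.411 -2.91 ] 0.0681 [-0.1  0.1 -1.2]
```

View pics/c1.png

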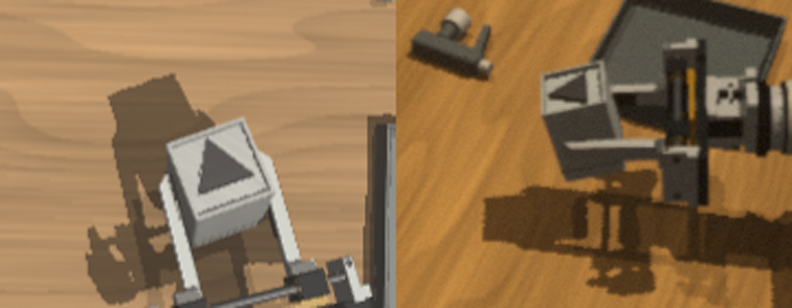

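The triangle is clear in both views (px ~(225,165) in the crop), so the tin near the tray belongs to the refill shop. The next step is to set it down base up, pivot it flat, and regrasp it from above.

```bash
python3 - <<'E'
from plan import *
Q=ori(15,6,1)
plan([(gp([.495,-.115,.062],Q),Q),(gp([.495,-.115,.049],Q),Q)])
E
```

```text
[ 0.  -3.1 -0.1] [62. -2. 10.] n 2 ok True minwristz 0.097 maxstep 0.17 q [-1.07  0.26  2.39  1.74  1.37  2.05]
[ 0.  -3.1 -0.1] [75. -2. 12.] n 1 ok True minwristz 0.084 maxstep 0.05 q [-1.07  0.32  2.39  1.75  1.37  2.  ]
```

Request:
arm_command --targets '[0, -3.1, 0, 30, -1, 5, 1, 0, -3.1, 0, 55, -2, 9, 1, 0, -3.1, 0, 62, -2, 10, 1, 0, -3.1, 0, 62, -2, 10, 1]'

```text
time: 8.3
tool_pos: [0.5135, -0.1107, 0.0608]
ee_rot: [3.103, 1.468, -2.918]
wrist_force: [0.2, 0.0, -1.9]
width: 0.068
finger_force: 28.9
```

Request:
arm_command --targets '[0, 0, 0, 4, 0, 0, 1, 0, 0, 0, 7, 0, 0, 1, 0, 0, 0, 10, 0, 1, 1, 0, 0, 0, 12, 0, 1, 1, 0, 0, 0, 12, 0, 1, 1]'

```text
time: 8.8
tool_pos: [0.5138, -0.1113, 0.0516]
ee_rot: [-3.129, 1.472, -2.867]
wrist_force: [-4.1, -0.1, 4.1]
width: 0.0682
finger_force: 29.0
```

Request:
arm_command --targets '[0, 0, 0, 3, 0, 0, 1, 0, 0, 0, 5, 0, 0, 1, 0, 0, 0, 5, 0, 0, 1, 0, 0, 0, 5, 0, 0, 1]'

```text
time: 9.2
tool_pos: [0.5135, -0.1107, 0.0507]
ee_rot: [-3.115, 1.482, -2.85]
wrist_force: [-7.0, 0.4, 15.4]
width: 0.0676
finger_force: 29.4
```

```bash
python3 - <<'E'
from plan import *
import o
b=snap('side');d=b['color'][120:300,300:540,::-1]
cv2.imwrite('pics/c2.png',cv2.resize(d,None,fx=3,fy=3,interpolation=cv2.INTER_CUBIC))
P=cloud(snap('top'));
m=(np.hypot(P[...,0]-.49,P[...,1]+.12)<.05)&(P[...,2]>.075)
q=P[m];A=np.c_[q[:,:2],np.ones(len(q))];print(np.linalg.lstsq(A,q[:,2],rcond=None)[0].round(3),q.mean(0).round(3),len(q))
E
```

```text
9.2 [-1.066  0.328  2.382  1.753  1.39   1.994] [ 0.5135 -0.1107  0.0507] [-3.115  1.482 -2.85 ] 0.0676 [-7.   0.4 15.4]
[-0.13  -0.068  0.154] [ 0.501 -0.111  0.096] 1306
```

View pics/c2.png

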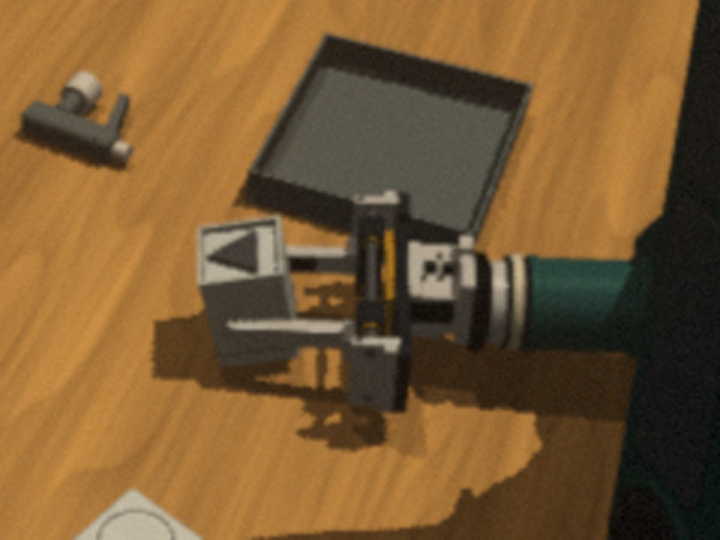

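Request:
arm_command --targets '[0, 0, 0, -2, 0, 0, 1, 0, 0, 0, -2, 0, 0, -1, 0, 0, 0, -2, 0, 0, -1, 0, 0, 0, -2, 0, 0, -1, 0, 0, 0, -2, 0, 0, -1, 0, 0, 0, -2, 0, 0, -1, 0, 0, 0, -50, 0, -4, -1, 0, 0, 0, -100, 0, -8, -1, 0, 0, 0, -150, 0, -12, -1, 0, 0, 0, -150, 0, -12, -1, 0, 0, 0, -150, 0, -12, -1]'

```text
time: 10.4
tool_pos: [0.5163, -0.1103, 0.1977]
ee_rot: [-3.082, 1.47, -2.82]
wrist_force: [0.8, 0.4, -0.4]
width: 0.094
finger_force: 0.0
```

```bash
cat > tin.py <<'E'
from plan import *
def tin(c,zlo=.085,zhi=.105,P=None):
    if P is None: P=cloud(snap('top'))
    m=(np.hypot(P[...,0]-c[0],P[...,1]-c[1])<.07)&(P[...,2]>zlo)&(P[...,2]<zhi)
    n,l,st,_=cv2.connectedComponentsWithStats(m.astype(np.uint8));k=1+st[1:,4].argmax()
    q=P[l==k];A=np.c_[q[:,:2],np.ones(len(q))];r=cv2.minAreaRect(q[:,:2].astype(np.float32)*1000)
    print('tin',np.round(r[0],1),np.round(r[1],1),round(r[2],1),'slope',np.linalg.lstsq(A,q[:,2],rcond=None)[0].round(3),'z',np.median(q[:,2]).round(3))
    return r
E
python3 - <<'E'
from tin import *
import o
tin((.497,-.112))
E
```

```text
10.4 [-1.053 -0.227  2.375  1.626  1.301  2.564] [ 0.5163 -0.1103  0.1977] [-3.082  1.47  -2.82 ] 0.094 [ 0.8  0.4 -0.4]
tin [ 482.7 -117.1] [65.7 64.6] 20.0 slope [0.002 0.001 0.092] z 0.092
```

```bash
cat >> plan.py <<'E'
def down(a): return ori(0,90,1) if a is None else R.from_euler('z',a,degrees=True)*R.from_matrix(np.c_[[0,1,0],[1,0,0],[0,0,-1]])  # tool y at heading a
E
python3 - <<'E'
from plan import *
for a in(20,110,-160,-70):
    print(a);Q=down(a)
    print([x.round(2) for x in ik([.483,-.117,.052],Q)],[x.round(2) for x in ik([.446,-.38,.056],R.from_euler('z',-22,degrees=True)*Q)])
    plan([([.483,-.117,.25],Q),([.483,-.117,.052],Q)])
E
```

```text
20
[array([-0.35,  0.05,  1.72, -0.  ,  1.37, -0.7 ])] [array([-0.8 ,  0.24,  1.5 ,  0.  ,  1.4 , -0.77])]
[61.4 67.1 68.1] [-51.   2. -39.] n 14 ok False minwristz 9 maxstep 0 q [-1.05 -0.22  2.38  1.63  1.3   2.56]
[61.4 67.1 68.1] [146.   2. -19.] n 4 ok False minwristz 9 maxstep 0 q [-1.05 -0.22  2.38  1.63  1.3   2.56]
110
[array([-0.35,  0.05,  1.72, -0.  ,  1.37, -2.27])] [array([-0.8 ,  0.24,  1.5 ,  0.  ,  1.4 , -2.34])]
[-3.7 84.1 -4. ] [-51.   2. -39.] n 10 ok False minwristz 9 maxstep 0 q [-1.05 -0.22  2.38  1.63  1.3   2.56]
[-3.7 84.1 -4. ] [146.   2. -19.] n 4 ok False minwristz 9 maxstep 0 q [-1.05 -0.22  2.38  1.63  1.3   2.56]
-160
[array([-0.35,  0.05,  1.72,  0.  ,  1.37,  2.44])] [array([-0.8 ,  0.24,  1.5 ,  0.  ,  1.4 ,  2.37])]
[-68.4  62.6 -75.8] [-51.   2. -39.] n 14 ok False minwristz 9 maxstep 0 q [-1.05 -0.22  2.38  1.63  1.3   2.56]
[-68.4  62.6 -75.8] [146.   2. -19.] n 4 ok True minwristz 0.403 maxstep 1.63 q [-0.35  0.05  1.72 -0.    1.37  2.44]
-70
[array([-0.35,  0.05,  1.72, -0.  ,  1.37,  0.87])] [array([-0.8 ,  0.24,  1.5 , -0.  ,  1.4 ,  0.8 ])]
[118.1   5.2 130.9] [-51.   2. -39.] n 21 ok False minwristz 9 maxstep 0 q [-1.05 -0.22  2.38  1.63  1.3   2.56]
[118.1   5.2 130.9] [146.   2. -19.] n 4 ok False minwristz 9 maxstep 0 q [-1.05 -0.22  2.38  1.63  1.3   2.56]
```

```bash
python3 - <<'E'
from plan import *
_,p,Rc=cur()
for roll in(-60,-90):
  for a in(-70,20):
    print(roll,a);Q=down(a);plan([(p+[0,0,.06],Rc*R.from_euler('z',roll,degrees=True)),([.483,-.117,.25],Q),([.483,-.117,.052],Q)])
E
```

```text
-60 -70
[  0.   0. -60.] [-60.  -0.  -6.] n 7 ok True minwristz 0.24 maxstep 0.12 q [-1.06 -0.37  2.33  1.57  1.3   1.73]
[118.1   5.2 130.9] [-51.   2. -39.] n 17 ok True minwristz 0.309 maxstep 0.1 q [-0.35 -0.04  1.41  0.    1.77  0.87]
[118.1   5.2 130.9] [146.   2. -19.] n 4 ok True minwristz 0.403 maxstep 0.1 q [-0.35  0.05  1.72 -0.    1.37  0.87]
-60 20
[  0.   0. -60.] [-60.  -0.  -6.] n 7 ok True minwristz 0.24 maxstep 0.12 q [-1.06 -0.37  2.33  1.57  1.3   1.73]
[61.4 67.1 68.1] [-51.   2. -39.] n 18 ok False minwristz 0.303 maxstep 0.29 q [-0.84 -0.72  2.4   1.35  0.82  2.45]
[61.4 67.1 68.1] [146.   2. -19.] n 4 ok False minwristz 9 maxstep 0 q [-0.84 -0.72  2.4   1.35  0.82  2.45]
-90 -70
[  0.  -0. -90.] [-60.  -0.  -6.] n 11 ok True minwristz 0.237 maxstep 0.12 q [-1.06 -0.37  2.33  1.57  1.3   1.2 ]
[118.1   5.2 130.9] [-51.   2. -39.] n 14 ok True minwristz 0.319 maxstep 0.12 q [-0.35 -0.04  1.41  0.    1.77  0.87]
[118.1   5.2 130.9] [146.   2. -19.] n 4 ok True minwristz 0.403 maxstep 0.1 q [-0.35  0.05  1.72 -0.    1.37  0.87]
-90 20
[  0.  -0. -90.] [-60.  -0.  -6.] n 11 ok True minwristz 0.237 maxstep 0.12 q [-1.06 -0.37  2.33  1.57  1.3   1.2 ]
[61.4 67.1 68.1] [-51.   2. -39.] n 21 ok False minwristz 0.294 maxstep 0.22 q [-0.85 -0.7   2.45  1.52  0.81  1.77]
[61.4 67.1 68.1] [146.   2. -19.] n 4 ok False minwristz 9 maxstep 0 q [-0.85 -0.7   2.45  1.52  0.81  1.77]
```

Request:
arm_command --targets '[0, 0, -60, -60, 0, -6, -1, 0, 0, -60, -60, 0, -6, -1, 0, 0, -60, -60, 0, -6, -1, 0, 0, -60, -60, 0, -6, -1, 0, 0, -60, -60, 0, -6, -1, 0, 0, -60, -60, 0, -6, -1, 0, 0, -60, -60, 0, -6, -1, 118.1, 5.2, 130.9, -51, 2, -39, -1, 118.1, 5.2, 130.9, -51, 2, -39, -1, 118.1, 5.2, 130.9, -51, 2, -39, -1, 118.1, 5.2, 130.9, -51, 2, -39, -1, 118.1, 5.2, 130.9, -51, 2, -39, -1, 118.1, 5.2, 130.9, -51, 2, -39, -1, 118.1, 5.2, 130.9, -51, 2, -39, -1, 118.1, 5.2, 130.9, -51, 2, -39, -1, 118.1, 5.2, 130.9, -51, 2, -39, -1, 118.1, 5.2, 130.9, -51, 2, -39, -1]'

```text
time: 12.15
tool_pos: [0.4831, -0.1176, 0.2463]
ee_rot: [-2.495, -0.129, -0.379]
wrist_force: [0.8, 0.6, -0.1]
width: 0.094
finger_force: 0.0
```

```bash
python3 - <<'E'
from plan import *
Q=down(-70);plan([([.483,-.117,.25],Q)])
import o
E
```

```text
[-32.7 -20.2 -37.8] [ 0. -3. -3.] n 7 ok True minwristz 0.543 maxstep 0.1 q [-0.35 -0.04  1.41  0.    1.77  0.87]
12.15 [-0.799 -0.065  1.589  0.647  1.762  1.187] [ 0.4831 -0.1176  0.2463] [-2.495 -0.129 -0.379] 0.094 [ 0.8  0.6 -0.1]
```

Request:
arm_command --targets '[-32.7, -20.2, -37.8, 0, -3, -3, -1, -32.7, -20.2, -37.8, 0, -3, -3, -1, -32.7, -20.2, -37.8, 0, -3, -3, -1, -32.7, -20.2, -37.8, 0, -3, -3, -1, -32.7, -20.2, -37.8, 0, -3, -3, -1, -32.7, -20.2, -37.8, 0, -3, -3, -1, -32.7, -20.2, -37.8, 0, -3, -3, -1, -32.7, -20.2, -37.8, 0, -3, -3, -1, -32.7, -20.2, -37.8, 0, -3, -3, -1, -32.7, -20.2, -37.8, 0, -3, -3, -1]'

```text
time: 13.15
tool_pos: [0.4826, -0.1173, 0.2533]
ee_rot: [3.138, -0.005, 0.343]
wrist_force: [0.2, -0.2, -1.0]
width: 0.0945
finger_force: 0.0
```

```bash
python3 - <<'E'
from plan import *
import o
Q=down(-70);plan([([.483,-.117,.12],Q),([.483,-.117,.052],Q)])
E
```

```text
13.15 [-0.353 -0.041  1.408  0.     1.769  0.875] [ 0.4826 -0.1173  0.2533] [ 3.138 -0.005  0.343] 0.0945 [ 0.2 -0.2 -1. ]
[ 0.2 -0.3 -0.3] [ -0.  -1. 133.] n 3 ok True minwristz 0.471 maxstep 0.09 q [-0.35  0.    1.63 -0.    1.51  0.87]
[ 0.2 -0.3 -0.3] [ -0.  -1. 201.] n 2 ok True minwristz 0.403 maxstep 0.07 q [-0.35  0.05  1.72 -0.    1.37  0.87]
```

Descend, close, and lift in one call.

Request:
arm_command --targets '[0, 0, 0, 0, 0, 50, -1, 0, 0, 0, 0, 0, 100, -1, 0, 0, 0, 0, 0, 140, -1, 0, 0, 0, 0, 0, 175, -1, 0, 0, 0, 0, 0, 200, -1, 0, 0, 0, 0, 0, 200, -1, 0, 0, 0, 0, 0, 200, 1, 0, 0, 0, 0, 0, 200, 1, 0, 0, 0, 0, 0, 200, 1, 0, 0, 0, 0, 0, 200, 1, 0, 0, 0, 0, 0, 200, 1, 0, 0, 0, 0, 0, 200, 1, 0, 0, 0, 0, 0, 180, 1, 0, 0, 0, 0, 0, 140, 1, 0, 0, 0, 0, 0, 100, 1, 0, 0, 0, 0, 0, 100, 1, 0, 0, 0, 0, 0, 100, 1]'

```text
time: 14.85
tool_pos: [0.4839, -0.1165, 0.1547]
ee_rot: [3.135, -0.007, 0.346]
wrist_force: [-0.2, -0.1, -1.5]
width: 0.064
finger_force: 30.0
```

```bash
python3 - <<'E'
from plan import *
import o
Q=down(-91);c=[.446,-.38]
plan([([*c,.152],Q),([*c,.058],Q)])
P=np.load('P0.npy');m=(P[...,1]<-.25)&(P[...,0]<.6)&(P[...,2]>.025);print(P[m][:,:2].min(0),P[m][:,:2].max(0))
E
```

```text
14.85 [-0.35  -0.021  1.583 -0.     1.571  0.874] [ 0.4839 -0.1165  0.1547] [ 3.135 -0.007  0.346] 0.064 [-0.2 -0.1 -1.5]
[ 0.3 -0.5 20.8] [-125.  235.    3.] n 6 ok True minwristz 0.503 maxstep 0.09 q [-0.8   0.18  1.37 -0.    1.59  0.79]
[ 0.3 -0.5 20.8] [-126.  234.   97.] n 2 ok True minwristz 0.409 maxstep 0.09 q [-0.8   0.24  1.49 -0.    1.41  0.79]
[ 0.34389095 -0.49093249] [ 0.54710855 -0.26729522]
```

Request:
arm_command --targets '[0, 0, 20.8, -125, 235, 3, 1, 0, 0, 20.8, -125, 235, 3, 1, 0, 0, 20.8, -125, 235, 3, 1, 0, 0, 20.8, -125, 235, 3, 1, 0, 0, 20.8, -125, 235, 3, 1, 0, 0, 20.8, -125, 235, 3, 1, 0, 0, 20.8, -125, 235, 3, 1, 0, 0, 20.8, -125, 234, 40, 1, 0, 0, 20.8, -125, 234, 75, 1, 0, 0, 20.8, -125, 234, 90, 1, 0, 0, 20.8, -125, 234, 97, 1, 0, 0, 20.8, -125, 234, 97, 1]'

```text
time: 16.05
tool_pos: [0.4461, -0.3768, 0.0591]
ee_rot: [3.142, -0.006, -0.015]
wrist_force: [-1.3, 3.1, 3.8]
width: 0.0635
finger_force: 30.0
```

Request:
arm_command --targets '[0, 0, 0, 0, 0, 0, 1, 0, 0, 0, 0, 0, 0, -1, 0, 0, 0, 0, 0, 0, -1, 0, 0, 0, 0, 0, 0, -1, 0, 0, 0, 0, 0, 0, -1, 0, 0, 0, 0, 0, -50, -1, 0, 0, 0, 0, 0, -100, -1, 0, 0, 0, 0, 0, -150, -1, 0, 0, 0, 0, 0, -180, -1, 0, 0, 0, 0, 0, -180, -1, 0, 0, 0, 0, 0, -180, -1]'

```text
time: 17.15
tool_pos: [0.445, -0.3793, 0.2382]
ee_rot: [3.137, -0.009, -0.017]
wrist_force: [-0.0, -0.1, -0.8]
width: 0.0939
finger_force: 0.0
```

```bash
python3 - <<'E'
from plan import *
import o
c=[.479,.166,.048]
for psi in(60,70):
 for s in(-1,1):
  print(psi,s);Q=ori(psi,9,s);g=gp(c,Q)
  plan([([.42,-.05,.30],down(-91)),(g+[0,0,.14],Q),(g,Q)])
  print([x.round(2) for x in ik(g+[0,0,.09],ori(psi,9,-s))])
E
```

```text
17.15 [-0.805  0.154  1.233  0.003  1.746  0.784] [ 0.445  -0.3793  0.2382] [ 3.137 -0.009 -0.017] 0.0939 [-0.  -0.1 -0.8]
60 -1
[ 0.2 -0.5  0. ] [ -30. -329.  -63.] n 7 ok True minwristz 0.598 maxstep 0.1 q [-0.25 -0.2   1.45  0.    1.88  1.33]
[ 43.2  72.4 -49.8] [  33. -562.   51.] n 12 ok True minwristz 0.24 maxstep 0.22 q [-0.53 -0.06  2.22  1.44  1.49 -0.58]
[ 43.2  72.4 -49.8] [  32. -563.  191.] n 3 ok True minwristz 0.1 maxstep 0.15 q [-0.53  0.34  2.24  1.48  1.44 -1.  ]
[array([-0.53,  0.07,  2.24,  1.45,  1.47,  2.41])]
60 1
[ 0.2 -0.5  0. ] [ -30. -329.  -63.] n 7 ok True minwristz 0.598 maxstep 0.1 q [-0.25 -0.2   1.45  0.    1.88  1.33]
[ 81.4 -48.6  96. ] [  33. -562.   51.] n 16 ok True minwristz 0.24 maxstep 0.11 q [-0.53 -0.06  2.22  1.44  1.49  2.56]
[ 81.4 -48.6  96. ] [  32. -563.  191.] n 3 ok True minwristz 0.1 maxstep 0.15 q [-0.53  0.34  2.24  1.48  1.44  2.14]
[array([-0.53,  0.07,  2.24,  1.45,  1.47, -0.73])]
70 -1
[ 0.2 -0.5  0. ] [ -30. -329.  -63.] n 7 ok True minwristz 0.598 maxstep 0.1 q [-0.25 -0.2   1.45  0.    1.88  1.33]
[ 50.1  69.4 -57.8] [  30. -564.   51.] n 13 ok True minwristz 0.24 maxstep 0.18 q [-0.52  0.06  2.09  1.35  1.62 -0.61]
[ 50.1  69.4 -57.8] [  29. -564.  191.] n 3 ok True minwristz 0.1 maxstep 0.12 q [-0.52  0.41  2.11  1.34  1.54 -0.96]
[array([-0.52,  0.18,  2.11,  1.34,  1.59,  2.41])]
70 1
[ 0.2 -0.5  0. ] [ -30. -329.  -63.] n 7 ok True minwristz 0.598 maxstep 0.1 q [-0.25 -0.2   1.45  0.    1.88  1.33]
[ 75.  -54.1  88.4] [  30. -564.   51.] n 15 ok True minwristz 0.24 maxstep 0.11 q [-0.52  0.06  2.09  1.35  1.62  2.54]
[ 75.  -54.1  88.4] [  29. -564.  191.] n 3 ok True minwristz 0.1 maxstep 0.12 q [-0.52  0.41  2.11  1.34  1.54  2.19]
[array([-0.52,  0.18,  2.11,  1.34,  1.59, -0.73])]
```

Request:
arm_command --targets '[0, 0, 0, -30, -329, -63, -1, 0, 0, 0, -30, -329, -63, -1, 0, 0, 0, -30, -329, -63, -1, 0, 0, 0, -30, -329, -63, -1, 0, 0, 0, -30, -329, -63, -1, 0, 0, 0, -30, -329, -63, -1, 75, -54.1, 88.4, 30, -564, 60, -1, 75, -54.1, 88.4, 30, -564, 60, -1, 75, -54.1, 88.4, 30, -564, 60, -1, 75, -54.1, 88.4, 30, -564, 60, -1, 75, -54.1, 88.4, 30, -564, 60, -1, 75, -54.1, 88.4, 30, -564, 60, -1, 75, -54.1, 88.4, 30, -564, 60, -1, 75, -54.1, 88.4, 30, -564, 60, -1, 75, -54.1, 88.4, 30, -564, 60, -1, 75, -54.1, 88.4, 30, -564, 60, -1, 75, -54.1, 88.4, 30, -564, 60, -1, 75, -54.1, 88.4, 30, -564, 60, -1, 75, -54.1, 88.4, 30, -564, 60, -1, 75, -54.1, 88.4, 30, -564, 60, -1]'

```text
time: 19.15
tool_pos: [0.4841, 0.1843, 0.174]
ee_rot: [-2.843, 1.347, -1.541]
wrist_force: [-0.3, -0.2, 0.2]
width: 0.0942
finger_force: 0.0
```

```bash
python3 - <<'E'
from tin import *
tin((.446,-.38))
import o
Q=ori(70,9,1);g=gp([.479,.166,.048],Q);plan([(g+[0,0,.12],Q)])
E
```

```text
tin [ 442.7 -374. ] [66.8 64. ] 88.6 slope [-0.005 -0.014  0.093] z 0.095
19.2 [-0.494  0.097  2.046  1.274  1.636  2.482] [0.4801 0.1859 0.1707] [-2.893  1.353 -1.591] 0.0941 [-2.7  1.2 -3. ]
[ 4.3 -3.   3.9] [ 6. -5.  0.] n 1 ok True minwristz 0.22 maxstep 0.07 q [-0.52  0.11  2.1   1.35  1.61  2.48]
```

Request:
arm_command --targets '[4.3, -3, 3.9, 6, -5, 0, -1, 4.3, -3, 3.9, 6, -5, 0, -1, 4.3, -3, 3.9, 6, -5, 0, -1, 4.3, -3, 3.9, 6, -5, 0, -1]'

```text
time: 19.6
tool_pos: [0.4904, 0.1815, 0.1715]
ee_rot: [-2.991, 1.407, -1.763]
wrist_force: [0.7, 0.2, -0.3]
width: 0.094
finger_force: 0.0
```

```bash
python3 - <<'E'
from plan import *
import o
Q=ori(70,9,1);g=gp([.479,.166,.048],Q);plan([(g,Q)])
E
```

```text
19.6 [-0.51   0.105  2.083  1.343  1.611  2.482] [0.4904 0.1815 0.1715] [-2.991  1.407 -1.763] 0.094 [ 0.7  0.2 -0.3]
[ 0.3 -0.2  1.5] [125.   9.  21.] n 3 ok True minwristz 0.1 maxstep 0.11 q [-0.52  0.41  2.11  1.34  1.54  2.19]
```

Request:
arm_command --targets '[0.3, 0, 1.5, 0, 7, 0, -1, 0.3, 0, 1.5, 50, 7, 8, -1, 0.3, 0, 1.5, 90, 7, 15, -1, 0.3, 0, 1.5, 125, 7, 21, -1, 0.3, 0, 1.5, 125, 7, 21, -1, 0.3, 0, 1.5, 125, 7, 21, -1, 0.3, 0, 1.5, 125, 7, 21, 1, 0.3, 0, 1.5, 125, 7, 21, 1, 0.3, 0, 1.5, 125, 7, 21, 1, 0.3, 0, 1.5, 125, 7, 21, 1, 0.3, 0, 1.5, 125, 7, 21, 1, 0.3, 0, 1.5, 125, 7, 21, 1, 0.3, 0, 1.5, 125, 7, 21, 1, 0.3, 0, 1.5, 100, 7, 17, 1, 0.3, 0, 1.5, 60, 7, 10, 1, 0.3, 0, 1.5, 25, 7, 5, 1, 0.3, 0, 1.5, 25, 7, 5, 1, 0.3, 0, 1.5, 25, 7, 5, 1]'

```text
time: 21.4
tool_pos: [0.4836, 0.1848, 0.1441]
ee_rot: [3.124, 1.407, -1.939]
wrist_force: [0.2, -0.3, -3.0]
width: 0.0639
finger_force: 30.0
```

```bash
python3 - <<'E'
from plan import *
import o
_,p,Rc=cur()
plan([(p,Rc*R.from_euler('z',-90,degrees=True)),(p,Rc*R.from_euler('z',-179.9,degrees=True))])
for psi in(50,60,70,80):
  for b in(0,5):
    Q=ori(psi,b,-1);print(psi,b,[(x.round(2),fk(x)[2].round(2)) for x in ik(gp([.482,.345,.09],Q),Q)])
E
```

```text
21.4 [-0.512  0.145  2.115  1.342  1.59   2.44 ] [0.4836 0.1848 0.1441] [ 3.124  1.407 -1.939] 0.0639 [ 0.2 -0.3 -3. ]
[  0.   0. -90.] [0. 0. 0.] n 11 ok True minwristz 0.201 maxstep 0.14 q [-0.51  0.15  2.11  1.34  1.59  0.87]
[   0.    -0.  -179.9] [0. 0. 0.] n 11 ok True minwristz 0.201 maxstep 0.14 q [-0.51  0.15  2.11  1.34  1.59 -0.7 ]
50 0 [(array([ 0.12,  0.31,  2.35,  2.33,  1.23, -1.23]), array([0.27, 0.09, 0.09]))]
50 5 [(array([ 0.13,  0.2 ,  2.36,  2.27,  1.08, -1.14]), array([0.27, 0.09, 0.12]))]
60 0 [(array([ 0.  ,  0.35,  2.27,  2.04,  1.32, -1.11]), array([0.32, 0.06, 0.09]))]
60 5 [(array([ 0.  ,  0.26,  2.28,  1.97,  1.2 , -1.01]), array([0.32, 0.06, 0.12]))]
70 0 [(array([-0.07,  0.41,  2.16,  1.81,  1.42, -1.02]), array([0.37, 0.03, 0.09]))]
70 5 [(array([-0.06,  0.33,  2.17,  1.75,  1.33, -0.93]), array([0.37, 0.03, 0.12]))]
80 0 [(array([-0.09,  0.47,  2.03,  1.64,  1.52, -0.94]), array([0.42, 0.02, 0.09]))]
80 5 [(array([-0.09,  0.4 ,  2.04,  1.58,  1.45, -0.87]), array([0.42, 0.02, 0.12]))]
```

Request:
arm_command --targets '[0, 0, -90, 0, 0, 0, 1, 0, 0, -90, 0, 0, 0, 1, 0, 0, -90, 0, 0, 0, 1, 0, 0, -90, 0, 0, 0, 1, 0, 0, -90, 0, 0, 0, 1, 0, 0, -90, 0, 0, 0, 1, 0, 0, -90, 0, 0, 0, 1, 0, 0, -90, 0, 0, 0, 1, 0, 0, -90, 0, 0, 0, 1, 0, 0, -90, 0, 0, 0, 1, 0, 0, -90, 0, 0, 0, 1, 0, 0, -90, 0, 0, 0, 1]'

```text
time: 22.6
tool_pos: [0.4832, 0.1851, 0.1427]
ee_rot: [-1.732, 0.009, -0.351]
wrist_force: [0.4, 0.0, -2.9]
width: 0.0636
finger_force: 30.0
```

Request:
arm_command --targets '[0, 0, -90, 0, 0, 0, 1, 0, 0, -90, 0, 0, 0, 1, 0, 0, -90, 0, 0, 0, 1, 0, 0, -90, 0, 0, 0, 1, 0, 0, -90, 0, 0, 0, 1, 0, 0, -90, 0, 0, 0, 1, 0, 0, -90, 0, 0, 0, 1, 0, 0, -90, 0, 0, 0, 1, 0, 0, -90, 0, 0, 0, 1, 0, 0, -90, 0, 0, 0, 1, 0, 0, -90, 0, 0, 0, 1, 0, 0, -90, 0, 0, 0, 1, 0, 0, -90, 0, 0, 0, 1]'

```text
time: 23.9
tool_pos: [0.4838, 0.1849, 0.1443]
ee_rot: [-3.092, -1.41, 1.17]
wrist_force: [-0.3, -1.2, -2.7]
width: 0.0643
finger_force: 30.0
```

```bash
python3 - <<'E'
from plan import *
import o
s=snap('top');cv2.imwrite('pics/c3.png',cv2.resize(s['color'][240:360,140:300,::-1],None,fx=3,fy=3,interpolation=cv2.INTER_CUBIC))
Q=ori(80,2,-1);c=[.482,.345]
plan([(gp([*c,.16],Q),Q),(gp([*c,.103],Q),Q),(gp([*c,.089],Q),Q)])
E
```

```text
23.9 [-0.512  0.148  2.115  1.344  1.591 -0.699] [0.4838 0.1849 0.1443] [-3.092 -1.41   1.17 ] 0.0643 [-0.3 -1.2 -2.7]
[10.1  7.1 -1.4] [ 41. -60. 164.] n 4 ok True minwristz 0.172 maxstep 0.11 q [-0.09  0.28  2.04  1.6   1.49 -0.75]
[10.1  7.1 -1.4] [-15. -60. 173.] n 2 ok True minwristz 0.115 maxstep 0.07 q [-0.09  0.41  2.04  1.61  1.49 -0.88]
[10.1  7.1 -1.4] [-29. -60. 175.] n 1 ok True minwristz 0.101 maxstep 0.04 q [-0.09  0.45  2.03  1.61  1.49 -0.91]
```

View pics/c3.png

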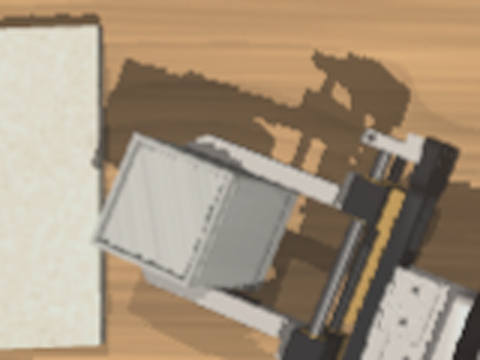

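The base is plain (recessed panel at crop px (170,210), no mark), so this tin goes on the shelf.

Request:
arm_command --targets '[10.1, 7.1, -1.4, 41, -20, 40, 1, 10.1, 7.1, -1.4, 41, -40, 85, 1, 10.1, 7.1, -1.4, 41, -60, 125, 1, 10.1, 7.1, -1.4, 41, -60, 164, 1, 10.1, 7.1, -1.4, 41, -60, 164, 1, 10.1, 7.1, -1.4, 10, -60, 169, 1, 10.1, 7.1, -1.4, -10, -60, 172, 1, 10.1, 7.1, -1.4, -18, -60, 173, 1, 10.1, 7.1, -1.4, -24, -60, 174, 1, 10.1, 7.1, -1.4, -29, -60, 175, 1, 10.1, 7.1, -1.4, -29, -60, 175, 1, 10.1, 7.1, -1.4, -29, -60, 175, 1]'

```text
time: 25.15
tool_pos: [0.4861, 0.3629, 0.0921]
ee_rot: [2.939, -1.539, 1.6]
wrist_force: [-2.9, -3.2, 5.5]
width: 0.064
finger_force: 30.0
```

```bash
python3 - <<'E'
from tin import *
import o
tin((.48,.345),.115,.16)
E
```

```text
25.15 [-0.092  0.444  2.032  1.616  1.496 -0.912] [0.4861 0.3629 0.0921] [ 2.939 -1.539  1.6  ] 0.064 [-2.9 -3.2  5.5]
tin [481.5 351.1] [71.6 64.2] 79.8 slope [-0.025 -0.039  0.16 ] z 0.135
```

Request:
arm_command --targets '[0, 0, 0, 0, 0, 0, -1, 0, 0, 0, 0, 0, 0, -1, 0, 0, 0, 0, 0, 0, -1, 0, 0, 0, 0, 0, 0, -1, 0, 0, 0, 0, 0, 0, -1, 0, 0, 0, 50, 0, -2, -1, 0, 0, 0, 100, 0, -4, -1, 0, 0, 0, 150, 0, -6, -1, 0, 0, 0, 150, 0, -50, -1, 0, 0, 0, 150, 0, -100, -1, 0, 0, 0, 150, 0, -150, -1, 0, 0, 0, 150, 0, -150, -1, 0, 0, 0, 150, 0, -150, -1]'

```text
time: 26.5
tool_pos: [0.4607, 0.2198, 0.2443]
ee_rot: [3.032, -1.534, 1.503]
wrist_force: [0.2, -0.1, -0.6]
width: 0.094
finger_force: 0.0
```

```bash
python3 - <<'E'
from tin import *
import o
s=snap('top','t9.png');P=cloud(s)
tin((.48,.35),.12,.15,P);tin((.443,-.375),.085,.11,P)
P0=np.load('P0.npy')
for c in((.771,-.007,.06),(.755,.184,.1),(.711,-.308,.06)):
    for X in(P0,P):
        m=(np.hypot(X[...,0]-c[0],X[...,1]-c[1])<c[2])&(X[...,2]>.015);print(X[m][:,:2].mean(0).round(4),m.sum())
E
```

```text
26.5 [-0.44   0.083  2.027  1.402  1.776 -0.565] [0.4607 0.2198 0.2443] [ 3.032 -1.534  1.503] 0.094 [ 0.2 -0.1 -0.6]
tin [479.2 334.8] [65.6 63.9] 79.8 slope [-0.003  0.014  0.128] z 0.131
tin [ 442.7 -374.3] [66.8 63.7] 89.3 slope [-0.005 -0.012  0.094] z 0.095
[ 0.7719 -0.0026] 938
[ 0.7721 -0.0027] 939
[0.7558 0.1679] 1763
[0.7558 0.1676] 1759
[ 0.7172 -0.299 ] 1189
[ 0.7172 -0.2992] 1185
```

View pics/t9.png

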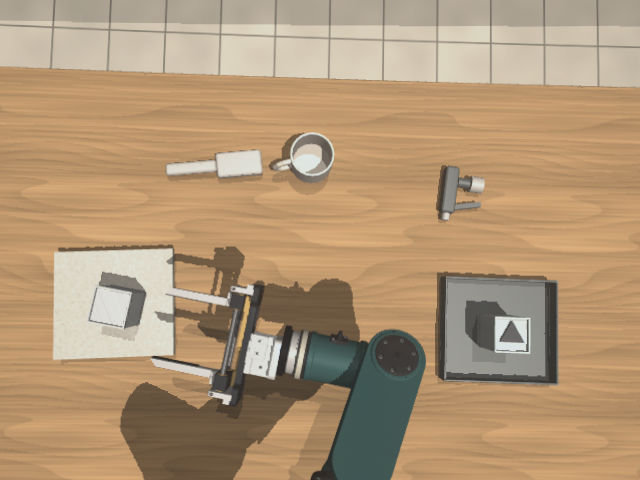

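The marked tin is in the tray at px (512,334) and the plain one is on the shelf at (111,306). Both stand flat, and the bystanders haven't moved.

```bash
python3 -c "
from bench import robot
print(robot.close_job())"
```

```text
the job is handed in; nothing more can be done
None
```

Job handed in after about 26.5 s: the triangle tin stands base up in the grey return tray, the plain tin stands base up on the white shelf, and the cup, brush and spray nozzle have not moved.

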